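# Snap the cap on a sample pot and tug-test it

### The arm

A 7-joint arm with a two-finger parallel gripper is mounted at the origin on the work surface. World frame = base frame: x ahead of the robot, y to its left, z up, the work surface at z = 0. Lengths are in mm, angles in rad, forces in N, time in s.
With the tool pointing down it reaches from about 425 to 875 mm from the base axis. Payload 4.7 kg.
Tool frame: the origin (TCP) lies midway between the tips of the shut fingers; the grasp point (between the pads) lies 19 mm behind it (manip.grip_depth is the distance from the TCP to the grasp point, in mm); z points along the fingers, y is the line along which they close (so a half turn about z gives the same grasp; the last joint's range is limited). The gripper opens to 85 mm and grips with 20 to 120 N. Pads are 22 mm wide; open, the fingers measure 114 mm over their backs; the gripper's body (76 mm by 85 mm) begins 54 mm behind the grasp point. The pads swing forward as they close: fully open they stand 13 mm farther back than shut.
Start: joints at [-1.107, 0.321, -0.07, 1.45, 0.023, 1.371, -0.057], TCP at [282.639, 585.355, 231.349] pointing down, gripper open.
Joint ranges: [-2.86, 2.86], [-0.3, 2.09], [-1.38, 1.24], [0.06, 2.45], [-1.56, 4.7], [0.09, 2.05], [-2.69, 2.69]. Speed limits (rad/s): [2.57, 2.57, 3.14, 3.14, 3.14, 3.14, 3.14].

### API

Orientations are given as a unit quaternion [w, x, y, z].
In Python, from workcell import sensors, optics, manip, spotter gives the robot as it stands. The module is installed in compiled form; this text tells all that it offers.
- The arm moves only by the tool servo_tool, never from a script. Its argument "series" is a list of rows, each an object of numbers: "x", "y", "z": the shift along the world's x, y, z each as a share of 0.15 m, from -1 to 1; "wx", "wy", "wz": the turn, a rotation vector about the world's x, y, z each as a share of 90 degrees, from -1 to 1; "grip": the opening, from -1 (shut) to 1 (fully open). A call has 1 to 20 rows; each row is the pose to reach, as a shift and turn from the pose commanded when the call began; what a row does not reach only later rows make up. A row lasts 1/12 s, in which the tool goes at most 41.7 mm and 7.16 degrees, less where a joint would pass 70% of its speed; a pose out of reach is approached as far as the arm can. A call with a number of a shift or a turn outside -1 to 1 is refused whole. A call with a gripper value outside its range is refused whole. The fingers move at their own pace and stop on an object; the grip force is fixed at half the most. Time passes only in rows, so rows that repeat a pose let the fingers close. It gives the time, the measured TCP pose, the force, the opening and the grip force at its end, in the units of the state.
- sensors.sense(): the state, without advancing time (a new reading comes with each control period).
- optics.grab_frame(name): name is "scene" or "top" or "wrist"; returns (picture, depth): 420x560x3 uint8, blue, green, red; 420x560 float32, mm along the optical axis (not along the pixel's ray), 0 where there is no reading.
- optics.camera_info(name): a dict with "K" (3x3 intrinsics, pixels), "k1" (the pictures are not rectified: a ray, as slopes to the right and down, at radius r is drawn at 1 + k1 r^2 times it, then the intrinsics apply), "origin" and "rotation" of the camera in the world; the wrist camera has in their place "T_tool_cam" (4x4, takes a point from camera to tool coordinates, whose origin is the TCP and whose axes are the flange's). Camera axes: x right, y down, z forward; pixel columns grow to the right and rows downward; lengths in mm; the calibration is good to about 2 mm. A picture is of the moment at which its call begins: read the wrist's pose just before it. camera_info takes no time and is no camera call.
- manip.sign_off(): hands the job in; it is judged then, once.
Trained networks look in the newest picture that a camera, given by its name, has taken for a name from the list of things; names that differ only in an ending like _2 or _b are one class to them, and where a whole thing is asked for, a point or a joint stands for the part that bears it (a point fixed in the world has none). Each returns a list of dicts, best first, with "score" (0 to 1); they miss things now and then, are a little off and sometimes report something else, mostly with a low value. They report only what shows in the picture. A call takes as long as a camera call. They do not tell look-alikes from the thing itself.
- spotter.trace(target, camera): "pixels" (420x560 bool, what is visible of it) and "rect" ([centre column, centre row, width, height] in pixels, round what is visible of it).
The state is a dict: "clock": time; "joint_pos": joint angles; "dq": joint speeds; "joint_torque": joint torques, N m; "ee_pos": TCP position; "ee_rot": TCP orientation; "wrist_force": force on the tool from outside, world axes, zero at the start; "wrist_torque": the same for the moment, N m; "width": finger opening in mm; "grasp_force": force on a finger pad.
Only numpy, scipy, OpenCV 4.12 (cv2) and the standard library are available. Lean on these libraries where they do the work, as an engineer would, in place of code of your own. Each camera call takes 0.05 s, during which the arm holds its last target. There are 200 camera calls.

### The job

One sample pot in the bench rack is still open; its yellow snap cap lies on the table. Put the cap on that pot and press it gently straight down until it snaps home all round, then prove that it is held: keep hold of the cap, pull it straight up against the rack's hold-down plate with about 12 N for a good second (never more than 18 N, which would strain the snap bead), and let go, leaving the cap on the pot and the sherds, brush and scale bar where they lie.

Things in the scene. Friction and masses are not known exactly. Their poses are not given: they have to be found in the camera images.
- cap: Loose yellow snap cap with ribbed skirt: a round cup, 47 mm outside diameter, 24 mm tall, 30 g, standing open side down on the table. Origin: centre of its open rim; z up through the closed top. Inside 21 mm deep; an inward bead (36 mm hole, lowest 4 mm of the skirt) has a flat upper edge that catches under the pot's snap bead.
- pot_open: The one open pot, 54 mm in diameter, 120 g, standing in a 10 mm deep pocket of the rack; the hold-down plate over its shoulder lets it lift by 0.5 to 6.5 mm, no more. Origin: centre of its base, 12 mm above the rack's origin; z up its axis. Its neck, 34 mm in diameter, ends 90 mm above its base, the top 6 mm tapered to 28 mm so that the cap centres itself. The snapped-on cap's rim is 69 mm above the base.
- snap_bead: Interrupted snap bead round the open pot's neck: four springy lugs 6 mm wide, sloped above and flat below, standing out to 40 mm diameter, pushed inwards as the cap passes. Flat undersides 74 mm above the pot's base; these carry an upward tug on the seated cap. Origin: on the pot's axis, 65 mm above its base.
- rack: Bench rack fixed to the table on levelling feet that lift it 4 to 10 mm: grey base 85 x 300 x 22 mm (long along its y), above it an aluminium hold-down plate, upper face 70 to 76 mm above the rack's origin, with four black screws 9 mm high at its corners. Three places 90 mm apart along y: the open pot is in any one, the others hold capped pots (same yellow caps, tops 105 mm above the rack's origin). Origin: centre of the base's underside.
- sherd_red: Bystander: red pottery sherd, about 50 x 50 mm and 13 mm tall. Origin: middle of its underside.
- sherd_grey: Bystander: dark grey pottery sherd, about 60 x 40 mm and 14 mm tall. Origin: middle of its underside.
- brush: Bystander: finds brush with a wooden handle, lying flat along its x axis (handle to -x), under 30 mm tall.
- scale_bar: Bystander: black and white photo scale bar, 25 x 160 x 6 mm, long along its y axis. Origin: centre of its underside.
- cap_top (a point): Centre of the cap's closed top, 24 mm above its open rim. Lowered on the pot, the cap meets the snap with its rim about 80 mm above the pot's base; resistance rises to some 4 to 10 N, drops as it snaps over near 75 mm, and it stops hard at 69 mm. Pulled up, it has 1 mm of play, then lifts the pot (1 to 2 N) to the hold-down plate; from there it is stiff, giving under 1 mm at 12 N.
Not all that is in view belongs to the job. Of the things shaped like the cap, the yellow one is meant.

How it is judged (in metres and radians):
On the way, in this order (a step that is already met when the one before it is completed fails the run):
1. the cap is snapped home on the open pot (its rim no more than 71 mm above the pot's base, upright, centred) (z of cap in the frame of pot_open below 0.071 m and x of cap in the frame of pot_open between -0.003 and 0.003 m and y of cap in the frame of pot_open between -0.003 and 0.003 m and angle between the z axis of cap and the z axis of pot_open, either way round below 0.07 rad), for 0.1 s.
2. the fingers pull the snapped cap up against the snap bead with 10 N or more for half a second (contact force between cap and snap_bead above 10 N and contact force between the fingers and cap above 1 N and z of cap in the frame of pot_open below 0.072 m and x of cap in the frame of pot_open between -0.003 and 0.003 m and y of cap in the frame of pot_open between -0.003 and 0.003 m), for 0.5 s.
At the end, for the whole second after the job is handed in: the cap sits snapped home on the formerly open pot: its open rim at most 71 mm above the pot's base (69 mm is hard home), centred on its axis within 3 mm, upright within 0.07 rad; cap and pot at rest and released (all of step 1 and linear speed of each of cap, pot_open below 0.01 m/s); the robot touches nothing.
It fails at once if the tug strains the snap bead: more than 18 N between the snapped-on cap and the snap bead (contact force between cap and snap_bead above 18 N and z of cap in the frame of pot_open below 0.072 m).
It fails at once if the cap is rammed down: more than 40 N between cap and pot (contact force between cap and pot_open above 40 N).
It fails at once if a bystander (sherd, brush or scale bar) is shifted by more than 20 mm (distance of any of sherd_red, sherd_grey, brush, scale_bar from where it was at the start of the episode above 0.02 m).
It also fails if it takes over 69 s, if anything falls off the work surface, if the arm or the gripper's body presses on something with over 40 N, if the wrist force passes 120 N, or if a joint passes its speed limit or range.

## Working session

There is one attempt and no reset: what is moved stays moved. The work goes in short steps, Python scripts to look and compute and a tool call to move; the robot and the scene stay as the last step left them, time stands still between calls to the robot, and variables do not carry over. Pictures are saved under pics/ and viewed, at most 10 in all, crops included, and the job is handed in when it is done.

Besides the shell and the picture viewer there is one more tool, called after "Emit:" by a JSON object that holds its "fn" and its "kwargs", one argument or row to a line. servo_tool: Moves the arm, as the interface text tells. Its arguments: {"type":"object","properties":{"series":{"type":"array"}},"required":["series"]}

```bash
mkdir -p pics; cat > h.py <<'E'
import numpy as np, cv2
from workcell import sensors, optics, manip, spotter
from scipy.spatial.transform import Rotation as R
def pose(name):
    i=optics.camera_info(name)
    if name=='wrist':
        s=sensors.sense(); q=np.array(s['ee_rot']); T=np.eye(4); T[:3,:3]=R.from_quat(q[[1,2,3,0]]).as_matrix(); T[:3,3]=s['ee_pos']
        T=T@np.array(i['T_tool_cam']); return i,T[:3,:3],T[:3,3]
    return i,np.array(i['rotation']),np.array(i['origin'])
def grab(name):
    c=pose(name); p,d=optics.grab_frame(name); return p,d,c
def rays(c,u,v):
    i=c[0]; K=np.array(i['K']); uv=np.stack([np.ravel(u),np.ravel(v)],1).astype(float)
    n=cv2.undistortPoints(uv[:,None],K,np.array([i['k1'],0,0,0,0.]))[:,0]
    return np.c_[n,np.ones(len(n))]@c[1].T
def pts(c,u,v,d): return rays(c,u,v)*np.ravel(d)[:,None]+c[2]
def cloud(d,c):
    v,u=np.mgrid[:420,:560]; P=pts(c,u,v,d).reshape(420,560,3); P[d<=0]=np.nan; return P
E
python3 - <<'E'
from h import *
s=sensors.sense(); print({k:np.round(v,3).tolist() for k,v in s.items()})
ims=[]
for n in ['scene','top']:
    p,d,c=grab(n); ims.append(p); np.savez(f'{n}.npz',p=p,d=d); P=cloud(d,c)
    print(n,c[2],c[1].round(2).tolist())
    for t in ['cap','pot_open','rack','sherd_red','sherd_grey','brush','scale_bar']:
        for r in spotter.trace(t,n)[:4]:
            m=r['pixels']; print(n,t,round(r['score'],2),np.round(r['rect']).tolist(),np.nanmedian(P[m],0).round(),'z95',np.nanpercentile(P[m][:,2],95).round(1))
    cv2.imwrite(f'pics/{n}1.png',p)
print(sensors.sense()['clock'])
cv2.imwrite('pics/a.png',cv2.resize(np.vstack(ims),(560,840))[:, :])
E
```

```text
{'clock': 0.0, 'joint_pos': [-1.107, 0.322, -0.07, 1.452, 0.023, 1.371, -0.057], 'dq': [-0.001, -0.001, -0.0, 0.002, 0.0, -0.0, -0.002], 'joint_torque': [-0.0, -49.359, -0.382, -31.433, 0.013, 0.012, -0.0], 'ee_pos': [282.427, 584.847, 230.231], 'ee_rot': [-0.0, 0.223, 0.975, -0.001], 'wrist_force': [0.792, 1.001, -0.631], 'wrist_torque': [0.035, -0.013, -0.094], 'grasp_force': 0.0, 'width': 85.138}Traceback (most recent call last):
  File "<stdin>", line 5, in <module>
  File "h.py", line 18, in cloud
    v,u=np.mgrid[:420,:560]; P=pts(c,u,v,d).reshape(420,560,3); P[d<=0]=np.nan; return P
                               ~~~^^^^^^^^^
  File "h.py", line 16, in pts
    def pts(c,u,v,d): return rays(c,u,v)*np.ravel(d)[:,None]+c[2]
                             ~~~~^^^^^^^
  File "h.py", line 15, in rays
    return np.c_[n,np.ones(len(n))]@c[1].T
           ~~~~~~~~~~~~~~~~~~~~~~~~^~~~~~~
ValueError: matmul: Input operand 1 has a mismatch in its core dimension 0, with gufunc signature (n?,k),(k,m?)->(n?,m?) (size 4 is different from 3)
```

The camera rotation is a quaternion, so I'm fixing the helper.

```bash
sed -i "s/return i,np.array(i\['rotation'\]),/return i,R.from_quat(np.array(i['rotation'])[[1,2,3,0]]).as_matrix(),/" h.py
python3 - <<'E'
from h import *
for n in ['scene','top']:
    p,d,c=grab(n); np.savez(f'{n}.npz',p=p,d=d); P=cloud(d,c)
    print(n,c[2],c[1].round(2).tolist())
    for t in ['cap','pot_open','rack','sherd_red','sherd_grey','brush','scale_bar']:
        for r in spotter.trace(t,n)[:4]:
            m=r['pixels']; print(n,t,round(r['score'],2),np.round(r['rect']).tolist(),np.nanmedian(P[m],0).round(),'z95',np.nanpercentile(P[m][:,2],95).round(1))
    cv2.imwrite(f'pics/{n}1.png',p)
print(sensors.sense()['clock'])
E
```

```text
scene [867.10861453 541.75219263 657.40278239] [[-0.88, 0.27, -0.4], [0.48, 0.53, -0.7], [0.02, -0.81, -0.59]]
scene cap 0.83 [288.0, 219.0, 20.0, 20.0] [ 437. -187.   22.] z95 25.9
scene cap 0.75 [315.0, 203.0, 22.0, 16.0] [ 335. -215.   23.] z95 26.3
scene cap 0.73 [249.0, 217.0, 20.0, 14.0] [ 533. -234.   23.] z95 26.0
scene cap 0.71 [272.0, 201.0, 17.0, 14.0] [ 442. -278.   22.] z95 25.6
scene pot_open 0.7 [305.0, 300.0, 24.0, 30.0] [579. 127.  93.] z95 106.6
scene rack 0.67 [309.0, 334.0, 105.0, 130.0] [612. 211.  27.] z95 55.6
scene sherd_red 0.69 [200.0, 229.0, 26.0, 18.0] [ 654. -258.   11.] z95 13.5
scene sherd_red 0.47 [309.0, 337.0, 110.0, 130.0] [613. 215.  27.] z95 56.6
scene sherd_grey 0.79 [212.0, 251.0, 27.0, 16.0] [ 650. -169.   12.] z95 15.4
scene brush 0.91 [239.0, 181.0, 56.0, 19.0] [ 497. -417.   17.] z95 20.6
scene scale_bar 0.75 [346.0, 268.0, 43.0, 50.0] [401.  22.   6.] z95 7.7
top [ 375.51939527 -111.13123071  995.25203243] [[0.0, -0.99, 0.14], [-1.0, -0.01, -0.0], [0.01, -0.14, -0.99]]
top cap 0.85 [357.0, 244.0, 24.0, 23.0] [ 433. -285.   23.] z95 26.1
top cap 0.83 [335.0, 201.0, 19.0, 19.0] [ 524. -243.   23.] z95 26.2
top cap 0.71 [300.0, 199.0, 22.0, 23.0] [ 524. -164.   23.] z95 26.2
top cap 0.69 [329.0, 292.0, 23.0, 22.0] [ 327. -222.   23.] z95 26.3
top pot_open 0.82 [163.0, 170.0, 21.0, 24.0] [576. 118.  87.] z95 107.7
top rack 0.76 [168.0, 186.0, 142.0, 43.0] [537.  95.  26.] z95 40.0
top sherd_red 0.75 [346.0, 146.0, 22.0, 26.0] [ 652. -262.   10.] z95 13.4
top sherd_grey 0.63 [301.0, 146.0, 22.0, 33.0] [ 644. -172.   11.] z95 15.6
top brush 0.73 [419.0, 231.0, 31.0, 94.0] [ 487. -423.   17.] z95 20.6
top scale_bar 0.87 [218.0, 260.0, 73.0, 16.0] [399.  12.   5.] z95 8.3
0.85
```

View pics/scene1.png

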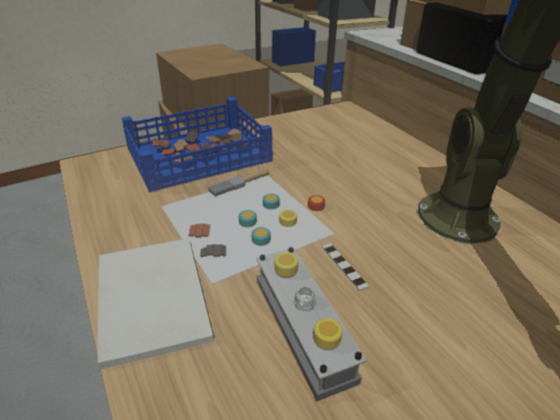

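View pics/top1.png

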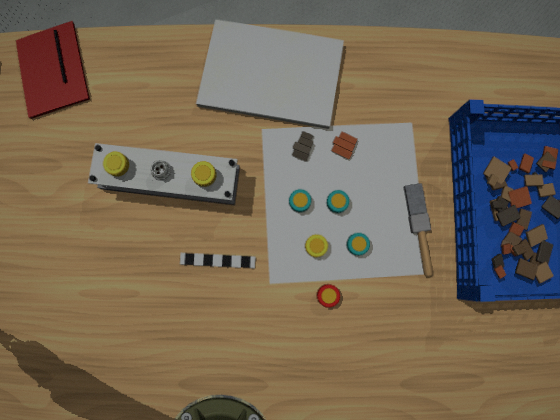

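Scene view: the loose yellow cap is at (288,217). Look-alikes are teal at (271,201), (248,217) and (261,235), red at (316,202), and the yellow-capped pots at (287,263) and (328,333). The open pot's neck is at (305,298).
Top view: the yellow cap is at (317,246). Teal is at (300,200), (338,201) and (358,244), red at (329,296), and the capped pots at (116,163) and (203,173). The open pot is at (160,170), in the middle place. I choose the yellow cap on the white sheet.

```bash
python3 - <<'E'
from h import *
ims=[]
for n,px,pp in [('scene',(288,217),(305,298)),('top',(317,246),(160,170))]:
    z=np.load(n+'.npz'); p,d=z['p'],z['d']; c=pose(n); P=cloud(d,c)
    hsv=cv2.cvtColor(p,cv2.COLOR_BGR2HSV)
    vv,uu=np.mgrid[:420,:560]
    near=np.hypot(uu-px[0],vv-px[1])<18
    m=near&(hsv[...,1]>120)&(hsv[...,0]>10)&(hsv[...,0]<35)&(P[...,2]>20)
    ct=P[m]; (x,y),r=cv2.minEnclosingCircle(ct[:,:2].astype(np.float32)); print(n,'cap n',m.sum(),'mean',ct.mean(0).round(1),'circ',round(x,1),round(y,1),round(r,1),'z',np.percentile(ct[:,2],[10,50,90]).round(1))
    u,v=uu[m].mean(),vv[m].mean(); rr=rays(c,u,v)[0]; print(' ray@z24',(c[2]+rr*(24-c[2][2])/rr[2]).round(1))
    k=P.copy(); near=np.hypot(uu-pp[0],vv-pp[1])<15
    m=near&(P[...,2]>86); q=P[m]; print(' neck n',m.sum(),'mean',q.mean(0).round(1),np.percentile(q,[3,97],0).round(1).tolist())
    m=(P[...,2]>100)&(P[...,1]>0)&(P[...,2]<125)&(hsv[...,1]>120)&(hsv[...,0]>10)&(hsv[...,0]<35)&(P[...,0]>450)
    nl,lab,st,ce=cv2.connectedComponentsWithStats(m.astype(np.uint8))
    for i in range(1,nl):
        if st[i,4]>40: q=P[lab==i]; print(' capped',ce[i].round(),q.mean(0).round(1),'z',np.percentile(q[:,2],[10,50,90]).round(1))
    m=(P[...,2]>66)&(P[...,2]<88)&(P[...,0]>480)&(P[...,0]<680)&(P[...,1]>0)&(P[...,1]<320)
    q=P[m]; print(' plate z',np.percentile(q[:,2],[10,50,90]).round(1), cv2.minAreaRect(q[:,:2].astype(np.float32)))
    ims+= [cv2.resize(p[a[1]-35:a[1]+35,a[0]-35:a[0]+35],(390,290),interpolation=cv2.INTER_CUBIC) for a in (px,pp)]
cv2.imwrite('pics/crop.png',np.vstack([np.hstack(ims[:2]),np.hstack(ims[2:])]))
E
```

```text
scene cap n 132 mean [ 434.9 -192.4   23.9] circ 434.0 -194.7 21.1 z [21.6 24.1 25.9]
 ray@z24 [ 435.  -192.3   24. ]
 neck n 297 mean [579.  123.2  97.8] [[562.6, 104.6, 86.7], [594.0, 137.2, 107.2]]
 capped [286. 262.] [570.5  37.1 109.5] z [104.9 110.3 112. ]
 capped [328. 331.] [590.7 214.2 109.6] z [105.6 110.3 111.9]
 plate z [77.2 78.8 80.5] ((578.4869384765625, 133.85386657714844), (276.4078674316406, 87.189453125), 83.90274047851562)
top cap n 360 mean [ 429.7 -198.5   23.6] circ 429.9 -198.4 23.3 z [21.4 23.5 25.7]
 ray@z24 [ 429.7 -198.4   24. ]
 neck n 192 mean [574.7 117.8  98.8] [[560.0, 103.1, 86.5], [592.0, 135.1, 108.3]]
 capped [115. 163.] [585.2 207.5 109.7] z [107.  109.9 112.4]
 capped [203. 173.] [564.6  29.8 109.8] z [107.2 109.9 112.2]
 plate z [76.6 78.8 81.3] ((578.0323486328125, 133.18959045410156), (276.37322998046875, 86.52163696289062), 83.2481689453125)
```

View pics/crop.png

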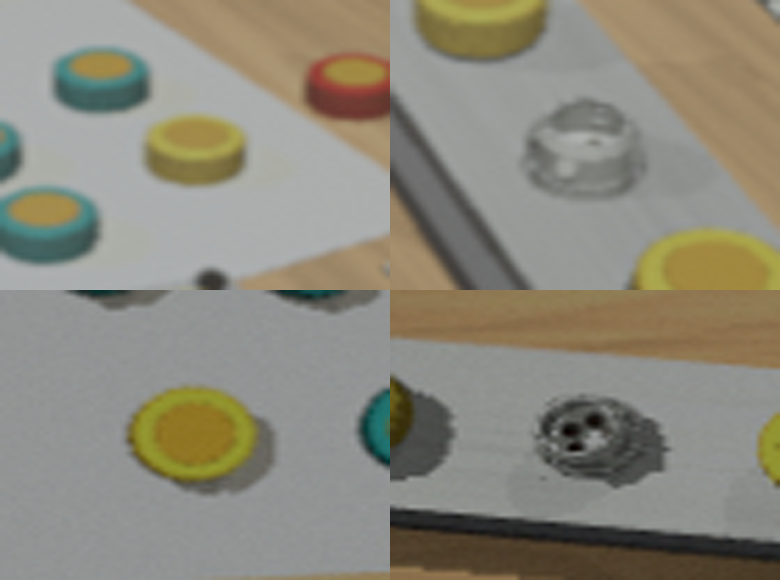

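Crops: the chosen cap is yellow-skirted and free-standing. The open pot is the grey neck in the middle place. Cap ≈ (430,-198), top at z 24; pot ≈ (575,119), neck top at 107. I'm moving past the rack and turning the tool so the fingers close across it.

Emit:
{"fn": "servo_tool", "kwargs": {
  "series": [
    {"x":0.2,"y":-0.25,"wz":-0.08},
    {"x":0.4,"y":-0.5,"wz":-0.16},
    {"x":0.6,"y":-0.75,"wz":-0.24},
    {"x":0.7,"y":-1,"wz":-0.32},
    {"x":0.7,"y":-1,"wz":-0.4}
  ]
}}

```text
invalid input at $.series[0]: expected keys x, y, z, wx, wy, wz, grip
```

Emit:
{"fn": "servo_tool", "kwargs": {
  "series": [
    {"x":0.2,"y":-0.25,"wz":-0.08},
    {"x":0.4,"y":-0.5,"wz":-0.16},
    {"x":0.6,"y":-0.75,"wz":-0.24},
    {"x":0.7,"y":-1,"wz":-0.32},
    {"x":0.7,"y":-1,"wz":-0.387}
  ]
}}

```text
invalid input at $.series[0]: expected keys x, y, z, wx, wy, wz, grip
```

Emit:
{"fn": "servo_tool", "kwargs": {
  "series": [
    {"x":0.15,"y":-0.25},
    {"x":0.3,"y":-0.5},
    {"x":0.4,"y":-0.75},
    {"x":0.5,"y":-1},
    {"x":0.5,"y":-1},
    {"x":0.5,"y":-1}
  ]
}}

```text
invalid input at $.series[0]: expected keys x, y, z, wx, wy, wz, grip
```

```bash
python3 - <<'E'
from h import *
s=sensors.sense(); p,d,c=grab('wrist'); cv2.imwrite('pics/w1.png',p); np.savez('w1.npz',p=p,d=d,R=c[1],t=c[2])
print(s['clock'],s['ee_pos'],s['ee_rot'],s['joint_pos'],s['wrist_force'],c[2],c[1].round(2).tolist())
for r in spotter.trace('pot_open','wrist'): print(r['score'],r['rect'])
P=cloud(d,c); m=P[...,2]>100; print(m.sum()); hsv=cv2.cvtColor(p,cv2.COLOR_BGR2HSV)
E
```

```text
0.85 [282.67270095 585.36367093 231.38321846] [5.39816146e-05 2.23016124e-01 9.74814752e-01 7.31714899e-05] [-1.10691498  0.32096578 -0.07004897  1.45047446  0.02261521  1.37077384
 -0.05690656] [-0.22917824  0.76534769  0.14012845] [207.64101119 621.64418164 374.23420266] [[0.43, 0.85, 0.29], [0.9, -0.41, -0.14], [-0.0, 0.32, -0.95]]
38375
```

View pics/w1.png

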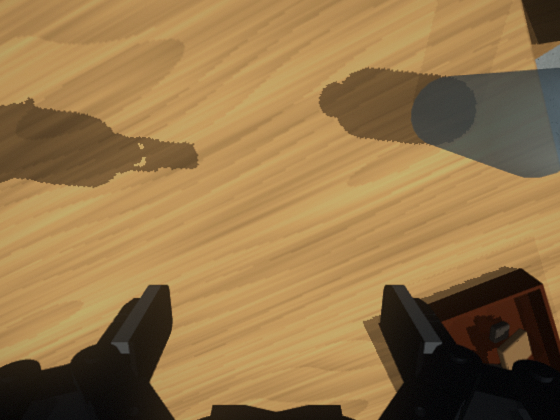

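The wrist picture shows only table, with the fingers at (150,310) and (400,310), a glass bottle at upper right (470,110) and a tray at lower right (480,340). All are away from the path. The move was refused because every key is needed, so I'm sending it again.

Emit:
{"fn": "servo_tool", "kwargs": {
  "series": [
    {"x":0.2,"y":-0.25,"z":0,"wx":0,"wy":0,"wz":-0.08,"grip":1},
    {"x":0.4,"y":-0.5,"z":0,"wx":0,"wy":0,"wz":-0.16,"grip":1},
    {"x":0.6,"y":-0.75,"z":0,"wx":0,"wy":0,"wz":-0.24,"grip":1},
    {"x":0.7,"y":-1,"z":0,"wx":0,"wy":0,"wz":-0.32,"grip":1},
    {"x":0.7,"y":-1,"z":0,"wx":0,"wy":0,"wz":-0.4,"grip":1}
  ]
}}

```text
clock: 1.37
ee_pos: [392.4, 429.0, 231.6]
ee_rot: [0.002, 0.518, 0.855, -0.001]
wrist_force: [1.0, -1.0, -0.1]
width: 85.7
grasp_force: 0.0
```

Emit:
{"fn": "servo_tool", "kwargs": {
  "series": [
    {"x":0.2,"y":-0.25,"z":0,"wx":0,"wy":0,"wz":-0.08,"grip":1},
    {"x":0.4,"y":-0.5,"z":0,"wx":0,"wy":0,"wz":-0.16,"grip":1},
    {"x":0.6,"y":-0.75,"z":0,"wx":0,"wy":0,"wz":-0.24,"grip":1},
    {"x":0.7,"y":-1,"z":0,"wx":0,"wy":0,"wz":-0.32,"grip":1},
    {"x":0.7,"y":-1,"z":0,"wx":0,"wy":0,"wz":-0.387,"grip":1}
  ]
}}

```text
clock: 1.78
ee_pos: [496.4, 278.3, 231.8]
ee_rot: [0.002, 0.75, 0.661, -0.0]
wrist_force: [-0.5, -0.6, 0.6]
width: 85.5
grasp_force: 0.0
```

Emit:
{"fn": "servo_tool", "kwargs": {
  "series": [
    {"x":0.15,"y":-0.25,"z":0,"wx":0,"wy":0,"wz":0,"grip":1},
    {"x":0.3,"y":-0.5,"z":0,"wx":0,"wy":0,"wz":0,"grip":1},
    {"x":0.4,"y":-0.75,"z":0,"wx":0,"wy":0,"wz":0,"grip":1},
    {"x":0.5,"y":-1,"z":0,"wx":0,"wy":0,"wz":0,"grip":1},
    {"x":0.5,"y":-1,"z":0,"wx":0,"wy":0,"wz":0,"grip":1},
    {"x":0.5,"y":-1,"z":0,"wx":0,"wy":0,"wz":0,"grip":1}
  ]
}}

```text
clock: 2.28
ee_pos: [568.8, 131.2, 231.6]
ee_rot: [0.001, 0.748, 0.664, -0.0]
wrist_force: [-0.5, -0.0, 0.4]
width: 85.4
grasp_force: 0.0
```

```bash
python3 - <<'E'
from h import *
s=sensors.sense(); p,d,c=grab('wrist'); cv2.imwrite('pics/w2.png',p); np.savez('w2.npz',p=p,d=d,R=c[1],t=c[2])
print(s['clock'],s['ee_pos'],s['ee_rot'],s['joint_pos'],s['wrist_force'],c[2],c[1].round(2).tolist())
for r in spotter.trace('pot_open','wrist'): print(r['score'],r['rect'])
E
```

```text
2.2833 [568.76464075 131.18638283 231.61986474] [ 6.41581874e-04  7.47926947e-01  6.63780739e-01 -2.61009895e-05] [-0.61016915  0.18192513  0.38477716  1.63602372 -0.06868522  1.33665348
 -0.33429646] [-0.45684582 -0.00771076  0.42106663] [578.00708947 213.82284096 374.4030659 ] [[0.99, -0.11, -0.04], [-0.12, -0.94, -0.32], [-0.0, 0.32, -0.95]]
0.72 [286.6, 205.5, 45.2, 56.0]
0.68 [132.9, 264.2, 36.9, 76.4]
```

View pics/w2.png

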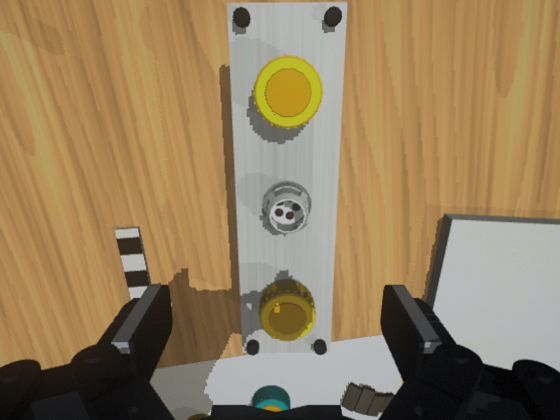

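Wrist view: capped pots at (288,92) and (287,310), open neck at (287,212). The rack runs straight up the picture, so the finger line lies across it. Next I compute the pot position from this view and move to the cap.

```bash
python3 - <<'E'
from h import *
z=np.load('w2.npz'); p,d=z['p'],z['d']; c=(optics.camera_info('wrist'),z['R'],z['t']); P=cloud(d,c)
vv,uu=np.mgrid[:420,:560]
hsv=cv2.cvtColor(p,cv2.COLOR_BGR2HSV)
def atz(u,v,zz):
    r=rays(c,u,v); return c[2]+r*((zz-c[2][2])/r[:,2])[:,None]
for a in [(288,92),(287,310)]:
    m=(np.hypot(uu-a[0],vv-a[1])<40)&(hsv[...,1]>120)&(hsv[...,0]>10)&(hsv[...,0]<35)&(P[...,2]>106)
    q=P[m]; print('cap',m.sum(),q.mean(0).round(1),cv2.minEnclosingCircle(q[:,:2].astype(np.float32)),np.median(q[:,2]))
near=np.hypot(uu-287,vv-208)<35
for lo,hi in [(104,112),(98,104),(90,98),(84,90)]:
    m=near&(P[...,2]>lo)&(P[...,2]<hi); q=P[m]
    if len(q)>5: print('neck',lo,m.sum(),np.nanmedian(q,0).round(1),cv2.minEnclosingCircle(q[:,:2].astype(np.float32)))
m=near&(P[...,2]>70)&(P[...,2]<84); print('plate',np.median(P[m][:,2]))
print(atz([287],[216],107))
cv2.imwrite('pics/c2.png',cv2.resize(p[165:255,240:340],(800,600) if 0 else (660,594),interpolation=cv2.INTER_CUBIC))
E
```

```text
cap 3894 [585.4 210.3 110.9] ((585.2327270507812, 209.6483612060547), 24.226734161376953) 110.93195949560774
cap 2185 [565.7  33.9 110.7] ((565.2880249023438, 32.39772415161133), 24.165605545043945) 110.91450885281489
neck 104 384 [576.  126.5 106.8] ((575.8016357421875, 120.84417724609375), 16.003704071044922)
neck 98 273 [576.2 131.4 101.9] ((575.6400146484375, 121.2366943359375), 17.985363006591797)
neck 90 284 [575.9 130.4  94.1] ((575.7832641601562, 121.08977508544922), 20.015371322631836)
neck 84 517 [575.9 117.   85. ] ((575.5785522460938, 122.16155242919922), 17.38452911376953)
plate 79.36604496892065
[[575.20301193 120.03361307 107.        ]]
```

Emit:
{"fn": "servo_tool", "kwargs": {
  "series": [
    {"x":-0.2,"y":-0.25,"z":0,"wx":0,"wy":0,"wz":0,"grip":1},
    {"x":-0.4,"y":-0.5,"z":0,"wx":0,"wy":0,"wz":0,"grip":1},
    {"x":-0.46,"y":-0.75,"z":0,"wx":0,"wy":0,"wz":0,"grip":1},
    {"x":-0.46,"y":-1,"z":0,"wx":0,"wy":0,"wz":0,"grip":1}
  ]
}}

```text
clock: 2.72
ee_pos: [496.5, -8.2, 231.3]
ee_rot: [-0.001, 0.743, 0.669, 0.0]
wrist_force: [1.8, -1.2, -0.3]
width: 85.5
grasp_force: 0.0
```

Emit:
{"fn": "servo_tool", "kwargs": {
  "series": [
    {"x":-0.2,"y":-0.25,"z":0,"wx":0,"wy":0,"wz":0,"grip":1},
    {"x":-0.4,"y":-0.5,"z":0,"wx":0,"wy":0,"wz":0,"grip":1},
    {"x":-0.46,"y":-0.75,"z":0,"wx":0,"wy":0,"wz":0,"grip":1},
    {"x":-0.46,"y":-0.9,"z":0,"wx":0,"wy":0,"wz":0,"grip":1},
    {"x":-0.46,"y":-0.9,"z":0,"wx":0,"wy":0,"wz":0,"grip":1},
    {"x":-0.46,"y":-0.9,"z":0,"wx":0,"wy":0,"wz":0,"grip":1}
  ]
}}

```text
clock: 3.22
ee_pos: [430.1, -145.3, 231.8]
ee_rot: [0.0, 0.746, 0.666, 0.001]
wrist_force: [-0.1, 0.4, -1.0]
width: 85.2
grasp_force: 0.0
```

```bash
python3 - <<'E'
from h import *
s=sensors.sense(); p,d,c=grab('wrist'); cv2.imwrite('pics/w3.png',p); np.savez('w3.npz',p=p,d=d,R=c[1],t=c[2]); P=cloud(d,c)
print(s['clock'],s['ee_pos'],s['ee_rot'])
hsv=cv2.cvtColor(p,cv2.COLOR_BGR2HSV)
m=(hsv[...,1]>120)&(hsv[...,0]>5)&(hsv[...,0]<40)&(P[...,2]>19)&(P[...,2]<30)
nl,lab,st,ce=cv2.connectedComponentsWithStats(m.astype(np.uint8))
for i in range(1,nl):
    if st[i,4]>60:
        q=P[lab==i]; print(ce[i].round(),st[i,4],np.median(hsv[lab==i],0),q.mean(0).round(1),cv2.minEnclosingCircle(q[:,:2].astype(np.float32)),np.median(q[:,2]))
E
```

```text
3.2167 [ 430.07056526 -145.32913335  231.84155737] [1.65574428e-04 7.45807188e-01 6.66161261e-01 8.86439016e-04]
[376. 186.] 742 [ 21. 195. 167.] [ 526.  -163.4   24.8] ((526.16552734375, -163.61370849609375), 15.609819412231445) 24.812886592187084
[282. 227.] 1573 [ 25. 191. 169.] [ 430.  -196.4   24.2] ((429.96942138671875, -197.53416442871094), 24.021793365478516) 24.369953023649146
[186. 261.] 689 [ 22. 223. 166.] [ 325.3 -223.4   24.9] ((325.0584411621094, -223.8179168701172), 16.824995040893555) 24.92958349420934
[377. 261.] 608 [ 21. 199. 165.] [ 524.9 -244.9   24.7] ((524.5010986328125, -245.2727813720703), 15.821420669555664) 24.693985637048172
[294. 304.] 524 [ 21. 196. 167.] [ 433.8 -287.1   25. ] ((433.83758544921875, -287.1959228515625), 15.157400131225586) 25.002226482413903
[293. 405.] 209 [ 17. 132. 151.] [ 418.2 -432.    19.8] ((421.341064453125, -429.41632080078125), 35.937538146972656) 19.759819560325752
```

View pics/w3.png

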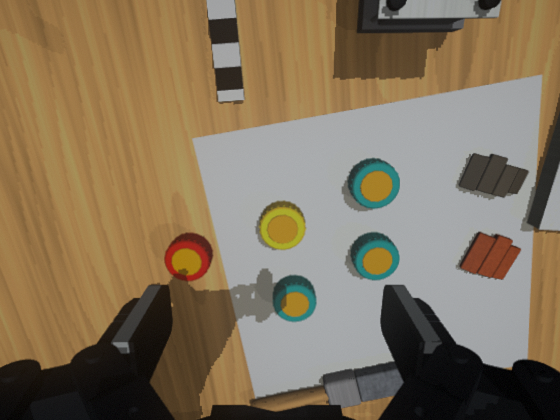

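View pics/c2.png

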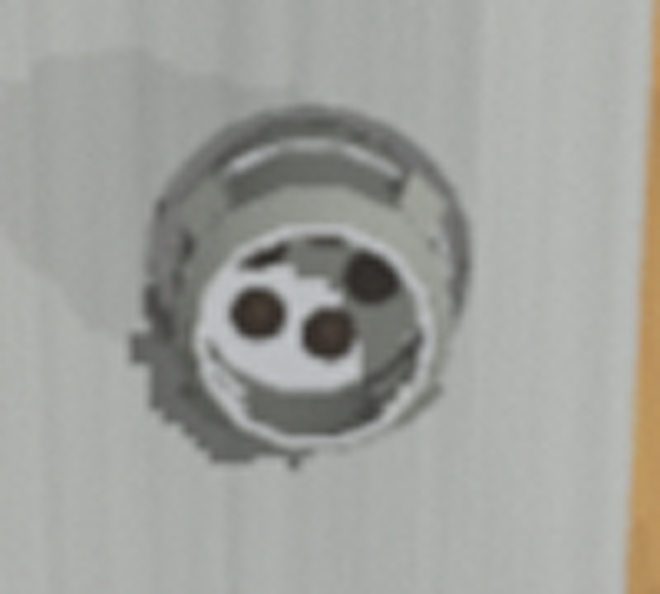

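Wrist view: the yellow cap is at (282,228), with teal at (376,184), (376,257), (294,299) and red at (189,259). Two wrist/top views agree on (430,-197.5), top at z 24.3. The neck crop shows four lugs round the upright open neck. Pot axis is (575.6,120.9), neck top 107. Descending now.

Emit:
{"fn": "servo_tool", "kwargs": {
  "series": [
    {"x":0,"y":-0.15,"z":-0.2,"wx":0,"wy":0,"wz":0,"grip":1},
    {"x":0,"y":-0.3,"z":-0.4,"wx":0,"wy":0,"wz":0,"grip":1},
    {"x":0,"y":-0.348,"z":-0.65,"wx":0,"wy":0,"wz":0,"grip":1},
    {"x":0,"y":-0.348,"z":-0.9,"wx":0,"wy":0,"wz":0,"grip":1},
    {"x":0,"y":-0.348,"z":-1,"wx":0,"wy":0,"wz":0,"grip":1},
    {"x":0,"y":-0.348,"z":-1,"wx":0,"wy":0,"wz":0,"grip":1}
  ]
}}

```text
clock: 3.77
ee_pos: [427.5, -194.4, 77.3]
ee_rot: [-0.003, 0.744, 0.668, -0.003]
wrist_force: [0.0, 0.8, 0.2]
width: 85.5
grasp_force: 0.0
```

Emit:
{"fn": "servo_tool", "kwargs": {
  "series": [
    {"x":0,"y":0,"z":-0.12,"wx":0,"wy":0,"wz":0,"grip":1},
    {"x":0,"y":0,"z":-0.24,"wx":0,"wy":0,"wz":0,"grip":1},
    {"x":0,"y":0,"z":-0.34,"wx":0,"wy":0,"wz":0,"grip":1},
    {"x":0,"y":0,"z":-0.44,"wx":0,"wy":0,"wz":0,"grip":1},
    {"x":0,"y":0,"z":-0.5,"wx":0,"wy":0,"wz":0,"grip":1},
    {"x":0,"y":0,"z":-0.535,"wx":0,"wy":0,"wz":0,"grip":1},
    {"x":0,"y":0,"z":-0.535,"wx":0,"wy":0,"wz":0,"grip":1},
    {"x":0,"y":0,"z":-0.535,"wx":0,"wy":0,"wz":0,"grip":1}
  ]
}}

```text
clock: 4.43
ee_pos: [430.8, -197.4, 1.7]
ee_rot: [0.0, 0.745, 0.667, 0.0]
wrist_force: [-1.3, -0.6, 0.4]
width: 85.1
grasp_force: 0.0
```

Emit:
{"fn": "servo_tool", "kwargs": {
  "series": [
    {"x":0,"y":0,"z":-0.013,"wx":0,"wy":0,"wz":0,"grip":0.4},
    {"x":0,"y":0,"z":-0.013,"wx":0,"wy":0,"wz":0,"grip":0.2},
    {"x":0,"y":0,"z":-0.013,"wx":0,"wy":0,"wz":0,"grip":0.1},
    {"x":0,"y":0,"z":-0.013,"wx":0,"wy":0,"wz":0,"grip":-1},
    {"x":0,"y":0,"z":-0.013,"wx":0,"wy":0,"wz":0,"grip":-1},
    {"x":0,"y":0,"z":-0.013,"wx":0,"wy":0,"wz":0,"grip":-1},
    {"x":0,"y":0,"z":-0.013,"wx":0,"wy":0,"wz":0,"grip":-1},
    {"x":0,"y":0,"z":-0.013,"wx":0,"wy":0,"wz":0,"grip":-1},
    {"x":0,"y":0,"z":-0.013,"wx":0,"wy":0,"wz":0,"grip":-1}
  ]
}}

```text
clock: 5.18
ee_pos: [430.4, -197.8, 0.1]
ee_rot: [0.0, 0.746, 0.666, 0.001]
wrist_force: [-1.7, 1.6, 6.2]
width: 45.4
grasp_force: 61.2
```

Emit:
{"fn": "servo_tool", "kwargs": {
  "series": [
    {"x":0,"y":0,"z":0.1,"wx":0,"wy":0,"wz":0,"grip":-1},
    {"x":0,"y":0,"z":0.25,"wx":0,"wy":0,"wz":0,"grip":-1},
    {"x":0,"y":0,"z":0.45,"wx":0,"wy":0,"wz":0,"grip":-1},
    {"x":0,"y":0,"z":0.65,"wx":0,"wy":0,"wz":0,"grip":-1},
    {"x":0,"y":0,"z":0.85,"wx":0,"wy":0,"wz":0,"grip":-1},
    {"x":0,"y":0,"z":1,"wx":0,"wy":0,"wz":0,"grip":-1},
    {"x":0,"y":0,"z":1,"wx":0,"wy":0,"wz":0,"grip":-1}
  ]
}}

```text
clock: 5.77
ee_pos: [433.0, -198.9, 154.1]
ee_rot: [0.003, 0.746, 0.666, 0.003]
wrist_force: [0.4, -0.5, -0.4]
width: 45.5
grasp_force: 61.5
```

Emit:
{"fn": "servo_tool", "kwargs": {
  "series": [
    {"x":0.1,"y":0.15,"z":0,"wx":0,"wy":0,"wz":0,"grip":-1},
    {"x":0.2,"y":0.35,"z":0,"wx":0,"wy":0,"wz":0,"grip":-1},
    {"x":0.3,"y":0.55,"z":0,"wx":0,"wy":0,"wz":0,"grip":-1},
    {"x":0.4,"y":0.75,"z":0,"wx":0,"wy":0,"wz":0,"grip":-1},
    {"x":0.47,"y":0.9,"z":0,"wx":0,"wy":0,"wz":0,"grip":-1},
    {"x":0.47,"y":1,"z":0,"wx":0,"wy":0,"wz":0,"grip":-1}
  ]
}}

```text
clock: 6.27
ee_pos: [501.8, -44.3, 148.5]
ee_rot: [0.0, 0.744, 0.668, 0.0]
wrist_force: [0.5, -0.1, 0.1]
width: 45.8
grasp_force: 61.5
```

Emit:
{"fn": "servo_tool", "kwargs": {
  "series": [
    {"x":0.1,"y":0.2,"z":0,"wx":0,"wy":0,"wz":0,"grip":-1},
    {"x":0.2,"y":0.4,"z":0,"wx":0,"wy":0,"wz":0,"grip":-1},
    {"x":0.3,"y":0.6,"z":0,"wx":0,"wy":0,"wz":0,"grip":-1},
    {"x":0.4,"y":0.8,"z":0,"wx":0,"wy":0,"wz":0,"grip":-1},
    {"x":0.47,"y":0.95,"z":0,"wx":0,"wy":0,"wz":0,"grip":-1},
    {"x":0.5,"y":1,"z":0,"wx":0,"wy":0,"wz":0,"grip":-1},
    {"x":0.5,"y":1,"z":0,"wx":0,"wy":0,"wz":0,"grip":-1},
    {"x":0.5,"y":1,"z":0,"wx":0,"wy":0,"wz":0,"grip":-1}
  ]
}}

```text
clock: 6.93
ee_pos: [574.8, 101.1, 148.3]
ee_rot: [0.0, 0.746, 0.666, -0.001]
wrist_force: [0.5, -0.4, -0.7]
width: 45.6
grasp_force: 61.5
```

```bash
python3 - <<'E'
from h import *
s=sensors.sense(); p,d,c=grab('wrist'); cv2.imwrite('pics/w4.png',p); P=cloud(d,c)
A=[]
for k in range(6):
    A.append(np.r_[sensors.sense()['ee_pos'],sensors.sense()['wrist_force']]); optics.grab_frame('top')
print(s['clock'],np.mean(A,0).round(2),s['ee_rot'],s['width'])
hsv=cv2.cvtColor(p,cv2.COLOR_BGR2HSV)
m=(hsv[...,1]>120)&(hsv[...,0]>5)&(hsv[...,0]<40)&(P[...,2]>100)
nl,lab,st,ce=cv2.connectedComponentsWithStats(m.astype(np.uint8))
for i in range(1,nl):
    if st[i,4]>60:
        q=P[lab==i]; print(ce[i].round(),st[i,4],q.mean(0).round(1),cv2.minEnclosingCircle(q[:,:2].astype(np.float32)),np.percentile(q[:,2],[5,50,95]))
E
```

```text
6.9333 [ 5.7501e+02  1.0024e+02  1.4911e+02  1.0000e-02 -4.5000e-01 -1.5000e-01] [ 1.39455721e-04  7.45644218e-01  6.66343377e-01 -1.08817578e-03] 45.58592282734958
[274.  36.] 7428 [584.9 205.  111. ] ((585.4910888671875, 209.76254272460938), 24.37648582458496) [109.42735774 111.04135063 112.42704034]
[275. 313.] 14795 [573.7  98.8 166.2] ((571.2413330078125, 66.67679595947266), 58.6287956237793) [111.06819915 172.40821802 174.59550024]
[ 22. 403.] 88 [516.3 120.2 222.2] ((516.2176513671875, 119.98575592041016), 2.336277484893799) [217.76807792 222.12690897 226.44147245]
```

View pics/w4.png

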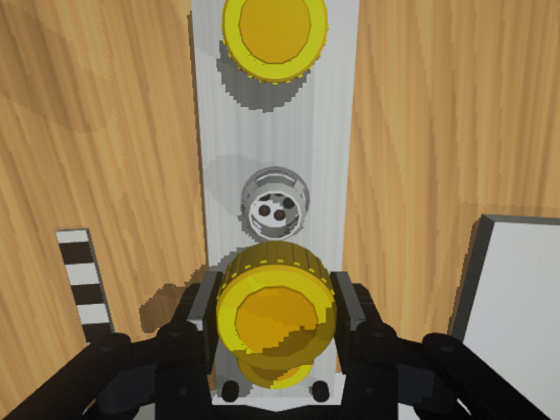

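Wrist view: the cap is held level at (276,315), the neck is ahead at (275,208), and the capped pot is behind at (275,25). Next is the relative offset from this one picture.

```bash
python3 - <<'E'
from h import *
p,d,c=grab('wrist'); P=cloud(d,c); print(sensors.sense()['ee_pos'])
hsv=cv2.cvtColor(p,cv2.COLOR_BGR2HSV); vv,uu=np.mgrid[:420,:560]
m=(hsv[...,1]>120)&(hsv[...,0]>5)&(hsv[...,0]<40)&(P[...,2]>170)&(P[...,2]<178)&(np.hypot(uu-276,vv-315)<70)
q=P[m]; print('cap',m.sum(),q.mean(0),cv2.minEnclosingCircle(q[:,:2].astype(np.float32)))
A=np.c_[q[:,:2],np.ones(len(q))]; print('tilt',np.linalg.lstsq(A,q[:,2],rcond=None)[0][:2])
near=np.hypot(uu-275,vv-205)<38
for lo,hi in [(104,112),(98,104),(90,98)]:
    n=near&(P[...,2]>lo)&(P[...,2]<hi)&(hsv[...,1]<120); q=P[n]; print('neck',lo,n.sum(),cv2.minEnclosingCircle(q[:,:2].astype(np.float32)),np.percentile(q[:,2],95))
E
```

```text
[575.31744033 101.56506539 149.39000127]
cap 10767 [574.75974558 103.07780584 173.66309563] ((574.7970581054688, 102.9068832397461), 25.85365867614746)
tilt [-0.00336115 -0.01825626]
neck 104 779 ((575.6103515625, 120.90910339355469), 16.11237144470215) 108.24736629298707
neck 98 556 ((575.469970703125, 120.85894012451172), 18.166973114013672) 103.82205192573124
neck 90 527 ((575.5844116210938, 120.6335220336914), 20.325014114379883) 97.59001127282932
```

Emit:
{"fn": "servo_tool", "kwargs": {
  "series": [
    {"x":0.0053,"y":0.07,"z":0,"wx":0,"wy":0,"wz":0,"grip":-1},
    {"x":0.0053,"y":0.131,"z":0,"wx":0,"wy":0,"wz":0,"grip":-1},
    {"x":0.0053,"y":0.131,"z":-0.05,"wx":0,"wy":0,"wz":0,"grip":-1},
    {"x":0.0053,"y":0.131,"z":-0.1,"wx":0,"wy":0,"wz":0,"grip":-1},
    {"x":0.0053,"y":0.131,"z":-0.15,"wx":0,"wy":0,"wz":0,"grip":-1},
    {"x":0.0053,"y":0.131,"z":-0.2,"wx":0,"wy":0,"wz":0,"grip":-1},
    {"x":0.0053,"y":0.131,"z":-0.23,"wx":0,"wy":0,"wz":0,"grip":-1},
    {"x":0.0053,"y":0.131,"z":-0.23,"wx":0,"wy":0,"wz":0,"grip":-1},
    {"x":0.0053,"y":0.131,"z":-0.23,"wx":0,"wy":0,"wz":0,"grip":-1}
  ]
}}

```text
clock: 8.08
ee_pos: [576.0, 121.5, 114.2]
ee_rot: [-0.0, 0.746, 0.666, -0.0]
wrist_force: [-0.1, 0.0, -0.4]
width: 45.6
grasp_force: 61.5
```

```bash
python3 - <<'E'
from h import *
p,d,c=grab('scene'); q=cv2.resize(p[225:365,240:380],(600,600),interpolation=cv2.INTER_CUBIC); cv2.imwrite('pics/s5.png',q)
s=sensors.sense(); print(s['ee_pos'],s['wrist_force'])
E
```

```text
[576.33079259 121.68543421 114.65662706] [0.76832883 0.3531912  0.51399607]
```

View pics/s5.png

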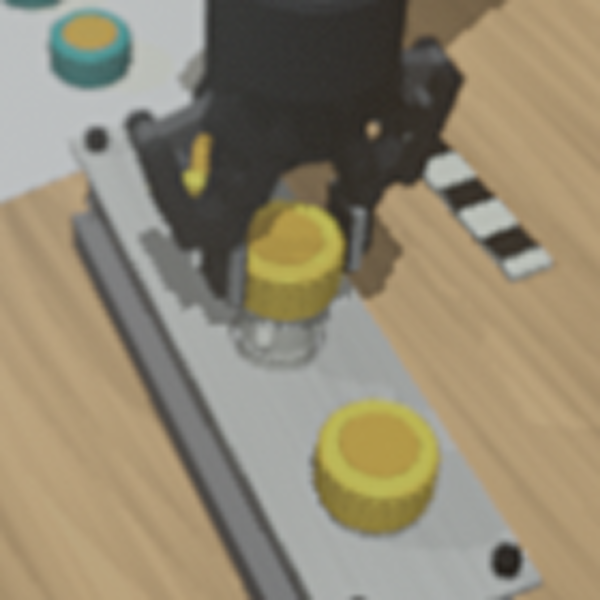

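The crop shows the cap directly above the neck (285,340), clear of the other capped pot. Lowering gently onto the taper.

Emit:
{"fn": "servo_tool", "kwargs": {
  "series": [
    {"x":0,"y":0,"z":-0.015,"wx":0,"wy":0,"wz":0,"grip":-1},
    {"x":0,"y":0,"z":-0.03,"wx":0,"wy":0,"wz":0,"grip":-1},
    {"x":0,"y":0,"z":-0.045,"wx":0,"wy":0,"wz":0,"grip":-1},
    {"x":0,"y":0,"z":-0.06,"wx":0,"wy":0,"wz":0,"grip":-1},
    {"x":0,"y":0,"z":-0.075,"wx":0,"wy":0,"wz":0,"grip":-1},
    {"x":0,"y":0,"z":-0.09,"wx":0,"wy":0,"wz":0,"grip":-1},
    {"x":0,"y":0,"z":-0.09,"wx":0,"wy":0,"wz":0,"grip":-1}
  ]
}}

```text
clock: 8.72
ee_pos: [575.8, 121.9, 100.5]
ee_rot: [-0.0, 0.746, 0.666, -0.0]
wrist_force: [-0.5, -0.1, 0.3]
width: 45.4
grasp_force: 61.5
```

Emit:
{"fn": "servo_tool", "kwargs": {
  "series": [
    {"x":0,"y":0,"z":-0.01,"wx":0,"wy":0,"wz":0,"grip":-1},
    {"x":0,"y":0,"z":-0.02,"wx":0,"wy":0,"wz":0,"grip":-1},
    {"x":0,"y":0,"z":-0.03,"wx":0,"wy":0,"wz":0,"grip":-1},
    {"x":0,"y":0,"z":-0.03,"wx":0,"wy":0,"wz":0,"grip":-1}
  ]
}}

```text
clock: 9.05
ee_pos: [576.5, 121.6, 96.8]
ee_rot: [0.0, 0.746, 0.666, 0.0]
wrist_force: [-0.3, 0.4, -0.1]
width: 45.6
grasp_force: 61.7
```

Emit:
{"fn": "servo_tool", "kwargs": {
  "series": [
    {"x":0,"y":0,"z":-0.007,"wx":0,"wy":0,"wz":0,"grip":-1},
    {"x":0,"y":0,"z":-0.013,"wx":0,"wy":0,"wz":0,"grip":-1},
    {"x":0,"y":0,"z":-0.013,"wx":0,"wy":0,"wz":0,"grip":-1}
  ]
}}

```text
clock: 9.3
ee_pos: [576.8, 121.8, 95.3]
ee_rot: [0.0, 0.746, 0.666, 0.001]
wrist_force: [-0.2, -0.0, 3.8]
width: 45.5
grasp_force: 62.0
```

Emit:
{"fn": "servo_tool", "kwargs": {
  "series": [
    {"x":0,"y":0,"z":-0.007,"wx":0,"wy":0,"wz":0,"grip":-1},
    {"x":0,"y":0,"z":-0.013,"wx":0,"wy":0,"wz":0,"grip":-1},
    {"x":0,"y":0,"z":-0.013,"wx":0,"wy":0,"wz":0,"grip":-1}
  ]
}}

```text
clock: 9.55
ee_pos: [576.9, 122.0, 93.6]
ee_rot: [0.0, 0.746, 0.666, 0.001]
wrist_force: [0.6, -0.8, 5.9]
width: 45.4
grasp_force: 62.2
```

Emit:
{"fn": "servo_tool", "kwargs": {
  "series": [
    {"x":0,"y":0,"z":-0.007,"wx":0,"wy":0,"wz":0,"grip":-1},
    {"x":0,"y":0,"z":-0.013,"wx":0,"wy":0,"wz":0,"grip":-1},
    {"x":0,"y":0,"z":-0.013,"wx":0,"wy":0,"wz":0,"grip":-1}
  ]
}}

```text
clock: 9.8
ee_pos: [576.8, 121.9, 91.5]
ee_rot: [0.0, 0.746, 0.666, 0.001]
wrist_force: [-0.7, -1.2, 2.6]
width: 45.2
grasp_force: 61.8
```

Emit:
{"fn": "servo_tool", "kwargs": {
  "series": [
    {"x":0,"y":0,"z":-0.007,"wx":0,"wy":0,"wz":0,"grip":-1},
    {"x":0,"y":0,"z":-0.013,"wx":0,"wy":0,"wz":0,"grip":-1},
    {"x":0,"y":0,"z":-0.02,"wx":0,"wy":0,"wz":0,"grip":-1},
    {"x":0,"y":0,"z":-0.02,"wx":0,"wy":0,"wz":0,"grip":-1}
  ]
}}

```text
clock: 10.13
ee_pos: [575.6, 122.0, 86.9]
ee_rot: [-0.0, 0.745, 0.667, -0.001]
wrist_force: [-0.1, -1.2, 0.2]
width: 45.3
grasp_force: 61.5
```

Emit:
{"fn": "servo_tool", "kwargs": {
  "series": [
    {"x":0,"y":0,"z":-0.005,"wx":0,"wy":0,"wz":0,"grip":-1},
    {"x":0,"y":0,"z":-0.008,"wx":0,"wy":0,"wz":0,"grip":-1},
    {"x":0,"y":0,"z":-0.008,"wx":0,"wy":0,"wz":0,"grip":-1}
  ]
}}

```text
clock: 10.38
ee_pos: [576.0, 121.9, 86.6]
ee_rot: [-0.0, 0.746, 0.666, -0.0]
wrist_force: [-1.5, -0.4, 2.8]
width: 45.8
grasp_force: 62.0
```

Emit:
{"fn": "servo_tool", "kwargs": {
  "series": [
    {"x":0,"y":0,"z":-0.003,"wx":0,"wy":0,"wz":0,"grip":-1},
    {"x":0,"y":0,"z":-0.003,"wx":0,"wy":0,"wz":0,"grip":-1}
  ]
}}

```text
clock: 10.55
ee_pos: [576.1, 121.9, 86.7]
ee_rot: [-0.0, 0.746, 0.666, -0.0]
wrist_force: [-2.6, -0.7, 6.0]
width: 45.3
grasp_force: 62.2
```

Emit:
{"fn": "servo_tool", "kwargs": {
  "series": [
    {"x":0,"y":0,"z":-0.003,"wx":0,"wy":0,"wz":0,"grip":-1},
    {"x":0,"y":0,"z":-0.003,"wx":0,"wy":0,"wz":0,"grip":-1}
  ]
}}

```text
clock: 10.72
ee_pos: [576.2, 122.0, 86.7]
ee_rot: [-0.0, 0.746, 0.666, 0.0]
wrist_force: [-3.1, -1.8, 8.8]
width: 45.4
grasp_force: 62.4
```

Hard home at TCP 86.7, stiffness about 7 N/mm. Now the upward tug.

Emit:
{"fn": "servo_tool", "kwargs": {
  "series": [
    {"x":0,"y":0,"z":0.007,"wx":0,"wy":0,"wz":0,"grip":-1},
    {"x":0,"y":0,"z":0.014,"wx":0,"wy":0,"wz":0,"grip":-1},
    {"x":0,"y":0,"z":0.02,"wx":0,"wy":0,"wz":0,"grip":-1},
    {"x":0,"y":0,"z":0.02,"wx":0,"wy":0,"wz":0,"grip":-1}
  ]
}}

```text
clock: 11.05
ee_pos: [575.7, 122.0, 88.1]
ee_rot: [-0.0, 0.745, 0.667, -0.0]
wrist_force: [-0.6, 0.5, -1.9]
width: 46.0
grasp_force: 61.5
```

Emit:
{"fn": "servo_tool", "kwargs": {
  "series": [
    {"x":0,"y":0,"z":0.005,"wx":0,"wy":0,"wz":0,"grip":-1},
    {"x":0,"y":0,"z":0.005,"wx":0,"wy":0,"wz":0,"grip":-1}
  ]
}}

```text
clock: 11.22
ee_pos: [575.9, 122.0, 89.0]
ee_rot: [-0.0, 0.746, 0.667, -0.0]
wrist_force: [-0.6, -0.8, -1.4]
width: 45.8
grasp_force: 61.5
```

Play is taken up and the pot is lifting. Continuing in 0.75 mm steps.

Emit:
{"fn": "servo_tool", "kwargs": {
  "series": [
    {"x":0,"y":0,"z":0.005,"wx":0,"wy":0,"wz":0,"grip":-1},
    {"x":0,"y":0,"z":0.005,"wx":0,"wy":0,"wz":0,"grip":-1}
  ]
}}

```text
clock: 11.38
ee_pos: [576.1, 121.9, 90.1]
ee_rot: [-0.0, 0.746, 0.666, -0.0]
wrist_force: [0.3, 0.3, -1.7]
width: 45.9
grasp_force: 61.5
```

Emit:
{"fn": "servo_tool", "kwargs": {
  "series": [
    {"x":0,"y":0,"z":0.005,"wx":0,"wy":0,"wz":0,"grip":-1},
    {"x":0,"y":0,"z":0.005,"wx":0,"wy":0,"wz":0,"grip":-1}
  ]
}}

```text
clock: 11.55
ee_pos: [576.3, 121.9, 91.1]
ee_rot: [0.0, 0.746, 0.666, 0.0]
wrist_force: [0.4, -0.2, -2.0]
width: 45.4
grasp_force: 61.5
```

Emit:
{"fn": "servo_tool", "kwargs": {
  "series": [
    {"x":0,"y":0,"z":0.005,"wx":0,"wy":0,"wz":0,"grip":-1},
    {"x":0,"y":0,"z":0.005,"wx":0,"wy":0,"wz":0,"grip":-1}
  ]
}}

```text
clock: 11.72
ee_pos: [576.3, 121.9, 91.8]
ee_rot: [0.0, 0.746, 0.666, 0.0]
wrist_force: [-0.2, -0.6, -0.8]
width: 45.4
grasp_force: 61.5
```

Emit:
{"fn": "servo_tool", "kwargs": {
  "series": [
    {"x":0,"y":0,"z":0.004,"wx":0,"wy":0,"wz":0,"grip":-1},
    {"x":0,"y":0,"z":0.004,"wx":0,"wy":0,"wz":0,"grip":-1}
  ]
}}

```text
clock: 11.88
ee_pos: [576.2, 121.9, 92.1]
ee_rot: [0.0, 0.746, 0.666, -0.0]
wrist_force: [1.0, 0.3, -3.6]
width: 45.9
grasp_force: 62.3
```

Emit:
{"fn": "servo_tool", "kwargs": {
  "series": [
    {"x":0,"y":0,"z":0.003,"wx":0,"wy":0,"wz":0,"grip":-1},
    {"x":0,"y":0,"z":0.003,"wx":0,"wy":0,"wz":0,"grip":-1},
    {"x":0,"y":0,"z":0.003,"wx":0,"wy":0,"wz":0,"grip":-1}
  ]
}}

```text
clock: 12.13
ee_pos: [576.1, 121.9, 92.2]
ee_rot: [0.0, 0.746, 0.666, -0.0]
wrist_force: [3.0, 0.0, -8.1]
width: 45.8
grasp_force: 62.5
```

Emit:
{"fn": "servo_tool", "kwargs": {
  "series": [
    {"x":0,"y":0,"z":0.003,"wx":0,"wy":0,"wz":0,"grip":-1},
    {"x":0,"y":0,"z":0.003,"wx":0,"wy":0,"wz":0,"grip":-1},
    {"x":0,"y":0,"z":0.003,"wx":0,"wy":0,"wz":0,"grip":-1}
  ]
}}

```text
clock: 12.38
ee_pos: [576.0, 121.8, 92.3]
ee_rot: [0.0, 0.746, 0.666, -0.0]
wrist_force: [5.2, 0.7, -13.8]
width: 45.5
grasp_force: 63.2
```

Emit:
{"fn": "servo_tool", "kwargs": {
  "series": [
    {"x":0,"y":0,"z":-0.0006,"wx":0,"wy":0,"wz":0,"grip":-1},
    {"x":0,"y":0,"z":-0.0006,"wx":0,"wy":0,"wz":0,"grip":-1},
    {"x":0,"y":0,"z":-0.0006,"wx":0,"wy":0,"wz":0,"grip":-1}
  ]
}}

```text
clock: 12.63
ee_pos: [576.0, 121.8, 92.4]
ee_rot: [0.0, 0.746, 0.666, -0.0]
wrist_force: [5.8, 1.0, -16.3]
width: 45.7
grasp_force: 63.5
```

Emit:
{"fn": "servo_tool", "kwargs": {
  "series": [
    {"x":0,"y":0,"z":0,"wx":0,"wy":0,"wz":0,"grip":-1},
    {"x":0,"y":0,"z":0,"wx":0,"wy":0,"wz":0,"grip":-1},
    {"x":0,"y":0,"z":0,"wx":0,"wy":0,"wz":0,"grip":-1},
    {"x":0,"y":0,"z":0,"wx":0,"wy":0,"wz":0,"grip":-1}
  ]
}}

```text
clock: 12.97
ee_pos: [576.0, 121.9, 92.4]
ee_rot: [0.0, 0.746, 0.666, -0.0]
wrist_force: [6.3, 0.2, -15.1]
width: 45.6
grasp_force: 63.5
```

Emit:
{"fn": "servo_tool", "kwargs": {
  "series": [
    {"x":0,"y":0,"z":0,"wx":0,"wy":0,"wz":0,"grip":-1},
    {"x":0,"y":0,"z":0,"wx":0,"wy":0,"wz":0,"grip":-1},
    {"x":0,"y":0,"z":0,"wx":0,"wy":0,"wz":0,"grip":-1},
    {"x":0,"y":0,"z":0,"wx":0,"wy":0,"wz":0,"grip":-1},
    {"x":0,"y":0,"z":0,"wx":0,"wy":0,"wz":0,"grip":-1},
    {"x":0,"y":0,"z":0,"wx":0,"wy":0,"wz":0,"grip":-1}
  ]
}}

```text
clock: 13.47
ee_pos: [576.0, 121.8, 92.4]
ee_rot: [0.0, 0.746, 0.666, -0.0]
wrist_force: [4.7, 1.1, -15.7]
width: 45.6
grasp_force: 63.5
```

Emit:
{"fn": "servo_tool", "kwargs": {
  "series": [
    {"x":0,"y":0,"z":0,"wx":0,"wy":0,"wz":0,"grip":-1},
    {"x":0,"y":0,"z":0,"wx":0,"wy":0,"wz":0,"grip":-1},
    {"x":0,"y":0,"z":0,"wx":0,"wy":0,"wz":0,"grip":-1},
    {"x":0,"y":0,"z":0,"wx":0,"wy":0,"wz":0,"grip":-1},
    {"x":0,"y":0,"z":0,"wx":0,"wy":0,"wz":0,"grip":-1},
    {"x":0,"y":0,"z":0,"wx":0,"wy":0,"wz":0,"grip":-1}
  ]
}}

```text
clock: 13.97
ee_pos: [576.0, 121.8, 92.4]
ee_rot: [0.0, 0.746, 0.666, -0.0]
wrist_force: [5.8, 1.1, -16.3]
width: 45.3
grasp_force: 63.5
```

The force crept to about 16 N through lag, still under 18. I'm easing to about 12 N and holding a proper second there.

Emit:
{"fn": "servo_tool", "kwargs": {
  "series": [
    {"x":0,"y":0,"z":-0.002,"wx":0,"wy":0,"wz":0,"grip":-1},
    {"x":0,"y":0,"z":-0.002,"wx":0,"wy":0,"wz":0,"grip":-1},
    {"x":0,"y":0,"z":-0.002,"wx":0,"wy":0,"wz":0,"grip":-1},
    {"x":0,"y":0,"z":-0.002,"wx":0,"wy":0,"wz":0,"grip":-1},
    {"x":0,"y":0,"z":-0.002,"wx":0,"wy":0,"wz":0,"grip":-1}
  ]
}}

```text
clock: 14.38
ee_pos: [576.0, 121.8, 92.4]
ee_rot: [0.0, 0.746, 0.666, -0.0]
wrist_force: [5.8, 0.5, -15.5]
width: 45.3
grasp_force: 63.5
```

Emit:
{"fn": "servo_tool", "kwargs": {
  "series": [
    {"x":0,"y":0,"z":0,"wx":0,"wy":0,"wz":0,"grip":-1},
    {"x":0,"y":0,"z":0,"wx":0,"wy":0,"wz":0,"grip":-1},
    {"x":0,"y":0,"z":0,"wx":0,"wy":0,"wz":0,"grip":-1},
    {"x":0,"y":0,"z":0,"wx":0,"wy":0,"wz":0,"grip":-1},
    {"x":0,"y":0,"z":0,"wx":0,"wy":0,"wz":0,"grip":-1},
    {"x":0,"y":0,"z":0,"wx":0,"wy":0,"wz":0,"grip":-1},
    {"x":0,"y":0,"z":0,"wx":0,"wy":0,"wz":0,"grip":-1},
    {"x":0,"y":0,"z":0,"wx":0,"wy":0,"wz":0,"grip":-1},
    {"x":0,"y":0,"z":0,"wx":0,"wy":0,"wz":0,"grip":-1},
    {"x":0,"y":0,"z":0,"wx":0,"wy":0,"wz":0,"grip":-1},
    {"x":0,"y":0,"z":0,"wx":0,"wy":0,"wz":0,"grip":-1},
    {"x":0,"y":0,"z":0,"wx":0,"wy":0,"wz":0,"grip":-1}
  ]
}}

```text
clock: 15.38
ee_pos: [576.0, 121.8, 92.4]
ee_rot: [0.0, 0.746, 0.666, -0.0]
wrist_force: [5.5, 0.9, -15.8]
width: 45.4
grasp_force: 63.5
```

Emit:
{"fn": "servo_tool", "kwargs": {
  "series": [
    {"x":0,"y":0,"z":-0.0035,"wx":0,"wy":0,"wz":0,"grip":-1},
    {"x":0,"y":0,"z":-0.0035,"wx":0,"wy":0,"wz":0,"grip":-1},
    {"x":0,"y":0,"z":-0.0035,"wx":0,"wy":0,"wz":0,"grip":-1},
    {"x":0,"y":0,"z":-0.0035,"wx":0,"wy":0,"wz":0,"grip":-1},
    {"x":0,"y":0,"z":-0.0035,"wx":0,"wy":0,"wz":0,"grip":-1}
  ]
}}

```text
clock: 15.8
ee_pos: [576.1, 121.9, 92.3]
ee_rot: [-0.0, 0.746, 0.666, -0.0]
wrist_force: [3.5, -0.1, -11.6]
width: 45.4
grasp_force: 63.7
```

Now about 11.6 N. Holding for a second.

Emit:
{"fn": "servo_tool", "kwargs": {
  "series": [
    {"x":0,"y":0,"z":0,"wx":0,"wy":0,"wz":0,"grip":-1},
    {"x":0,"y":0,"z":0,"wx":0,"wy":0,"wz":0,"grip":-1},
    {"x":0,"y":0,"z":0,"wx":0,"wy":0,"wz":0,"grip":-1},
    {"x":0,"y":0,"z":0,"wx":0,"wy":0,"wz":0,"grip":-1},
    {"x":0,"y":0,"z":0,"wx":0,"wy":0,"wz":0,"grip":-1},
    {"x":0,"y":0,"z":0,"wx":0,"wy":0,"wz":0,"grip":-1},
    {"x":0,"y":0,"z":0,"wx":0,"wy":0,"wz":0,"grip":-1},
    {"x":0,"y":0,"z":0,"wx":0,"wy":0,"wz":0,"grip":-1},
    {"x":0,"y":0,"z":0,"wx":0,"wy":0,"wz":0,"grip":-1},
    {"x":0,"y":0,"z":0,"wx":0,"wy":0,"wz":0,"grip":-1},
    {"x":0,"y":0,"z":0,"wx":0,"wy":0,"wz":0,"grip":-1},
    {"x":0,"y":0,"z":0,"wx":0,"wy":0,"wz":0,"grip":-1}
  ]
}}

```text
clock: 16.8
ee_pos: [576.1, 121.9, 92.3]
ee_rot: [-0.0, 0.746, 0.666, -0.0]
wrist_force: [2.8, 0.0, -11.2]
width: 45.3
grasp_force: 63.8
```

Emit:
{"fn": "servo_tool", "kwargs": {
  "series": [
    {"x":0,"y":0,"z":-0.01,"wx":0,"wy":0,"wz":0,"grip":-1},
    {"x":0,"y":0,"z":-0.02,"wx":0,"wy":0,"wz":0,"grip":-1},
    {"x":0,"y":0,"z":-0.03,"wx":0,"wy":0,"wz":0,"grip":-1},
    {"x":0,"y":0,"z":-0.04,"wx":0,"wy":0,"wz":0,"grip":-1},
    {"x":0,"y":0,"z":-0.04,"wx":0,"wy":0,"wz":0,"grip":-1},
    {"x":0,"y":0,"z":-0.04,"wx":0,"wy":0,"wz":0,"grip":-1}
  ]
}}

```text
clock: 17.3
ee_pos: [576.7, 122.0, 86.9]
ee_rot: [0.0, 0.746, 0.666, 0.001]
wrist_force: [0.3, 0.4, 0.1]
width: 45.6
grasp_force: 64.8
```

Emit:
{"fn": "servo_tool", "kwargs": {
  "series": [
    {"x":0,"y":0,"z":0,"wx":0,"wy":0,"wz":0,"grip":0.3},
    {"x":0,"y":0,"z":0,"wx":0,"wy":0,"wz":0,"grip":0.5},
    {"x":0,"y":0,"z":0,"wx":0,"wy":0,"wz":0,"grip":0.8},
    {"x":0,"y":0,"z":0,"wx":0,"wy":0,"wz":0,"grip":0.8},
    {"x":0,"y":0,"z":0,"wx":0,"wy":0,"wz":0,"grip":0.8},
    {"x":0,"y":0,"z":0,"wx":0,"wy":0,"wz":0,"grip":0.8},
    {"x":0,"y":0,"z":0.05,"wx":0,"wy":0,"wz":0,"grip":0.8},
    {"x":0,"y":0,"z":0.15,"wx":0,"wy":0,"wz":0,"grip":0.8},
    {"x":0,"y":0,"z":0.3,"wx":0,"wy":0,"wz":0,"grip":0.8},
    {"x":0,"y":0,"z":0.5,"wx":0,"wy":0,"wz":0,"grip":0.8},
    {"x":0,"y":0,"z":0.7,"wx":0,"wy":0,"wz":0,"grip":0.8},
    {"x":0,"y":-0.15,"z":0.9,"wx":0,"wy":0,"wz":0,"grip":0.8},
    {"x":0,"y":-0.3,"z":0.95,"wx":0,"wy":0,"wz":0,"grip":0.8},
    {"x":0,"y":-0.3,"z":0.95,"wx":0,"wy":0,"wz":0,"grip":0.8}
  ]
}}

```text
clock: 18.47
ee_pos: [578.4, 70.9, 233.3]
ee_rot: [0.003, 0.748, 0.664, 0.002]
wrist_force: [0.2, -1.2, -0.1]
width: 77.1
grasp_force: 0.0
```

```bash
python3 - <<'E'
from h import *
p,d,c=grab('wrist'); P=cloud(d,c); s=sensors.sense(); print(s['clock'],s['ee_pos'],s['width'])
hsv=cv2.cvtColor(p,cv2.COLOR_BGR2HSV)
m=(hsv[...,1]>120)&(hsv[...,0]>5)&(hsv[...,0]<40)&(P[...,2]>105)&(P[...,2]<150)
nl,lab,st,ce=cv2.connectedComponentsWithStats(m.astype(np.uint8))
for i in range(1,nl):
    if st[i,4]>200:
        q=P[lab==i]; A=np.c_[q[:,:2],np.ones(len(q))]; print(ce[i].round(),st[i,4],q.mean(0).round(1),cv2.minEnclosingCircle(q[:,:2].astype(np.float32)),np.median(q[:,2]))
cv2.imwrite('pics/end.png',p)
E
```

```text
18.5167 [577.34939269  73.57202477 231.3077563 ] 76.98629386987689
[261.  15.] 2112 [584.  198.  110.8] ((584.38330078125, 203.70932006835938), 23.267311096191406) 110.9175187228085
[264. 136.] 3437 [575.9 122.1 110.9] ((575.7876586914062, 121.28517150878906), 24.164142608642578) 110.95406388822823
[266. 251.] 2591 [565.9  33.4 110.6] ((565.8175659179688, 31.524797439575195), 24.400577545166016) 110.81629486538407
```

View pics/end.png

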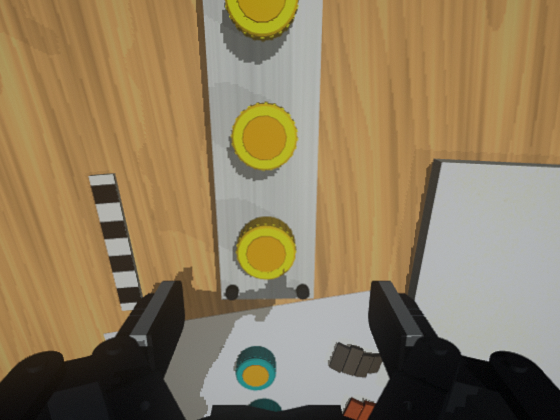

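The cap at (264,136) is centred, and its top is at z 110.9, the same as the other two capped pots. Bystanders are untouched and the gripper is clear, so I'm handing in.

```bash
python3 -c "
from workcell import manip
print(manip.sign_off())"
```

```text
the job is handed in; nothing more can be done
None
```

The yellow cap is snapped home on the open pot and held against an upward pull of about 16 N (more than the 12 N asked, under the 18 N limit) for roughly 2.5 s and then 11–12 N for 1 s; the cap is released, the job is handed in, and the hand-in returned no verdict.

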